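# Rock the bowed doll board and set it aside

### The arm

A 6-joint arm with a two-finger parallel gripper is mounted at the origin on a cart in front of the work surface, level with it; the furniture and walls round the work are solid. World frame = base frame: x ahead of the robot, y to its left, z up, the work surface at z = 0. Lengths are in m, angles in degrees, forces in N, time in s.
With the tool pointing down it reaches from about 0.25 to 0.8 m from the base axis. Payload 3.9 kg.
Tool frame: the origin (TCP) lies at the very end of the fingers, on their centre line; the grasp point (between the pads) lies 19 mm behind it; z points along the fingers, y is the line along which they close (so a half turn about z gives the same grasp; the last joint's range is limited). The gripper opens to 85 mm and grips with 20 to 120 N. Pads are 22 mm wide; open, the fingers measure 114 mm over their backs; the gripper's body (76 mm by 85 mm) begins 54 mm behind the grasp point. The pads swing forward as they close: fully open they stand 13 mm farther back than shut.
Start: joints at [-63.083, 14.897, -7.913, 67.191, 0, 90], TCP at [0.238, -0.468, 0.231] pointing down, gripper open.
Joint ranges: [-159.42, 159.42], [-47.68, 98.78], [-73.54, 78.23], [-108.79, 121.32], [-90, 84.71], [-180, 180]. Speed limits (degrees/s): [147.25, 147.25, 180, 180, 180, 180].

### API

Orientations are given as a 3x3 rotation matrix whose columns are the frame's x, y, z axes.
In Python, from workcell import manip, viewer gives the robot as it stands. The module is installed in compiled form; this text tells all that it offers.
- The arm moves only by the shell command python3 -m creep 'ROWS'. ROWS is JSON, a list that holds one entry, the list of rows, each a list of 5 numbers: the closure, from -1 (fully open) to 1 (shut), then the shift along the world's x, y, z in mm, then the turn about the world's z in rad. A call has exactly 8 rows; each row shifts and turns the commanded pose from where the row before left it; what a row does not reach is not made up. A row lasts 1/8 s, in which the tool goes at most 62.5 mm and 10.7 degrees, less where a joint would pass 70% of its speed; a pose out of reach is approached as far as the arm can. A call with a gripper value outside its range is refused whole. The fingers move at their own pace and stop on an object; the grip force is fixed at half the most. Time passes only in rows, so rows that do not move let the fingers close, or fill a call up. It gives the time, the measured TCP pose, the force, the opening and the grip force at its end, in the units of the state.
- manip.observe(): the state, without advancing time (a new reading comes with each control period).
- viewer.grab_frame(name): name is "scene" or "top" or "wrist"; returns a dict with "pixels" (384x512x3 uint8, blue, green, red), "fx", "fy", "cx", "cy" (pixels), "R" (3x3) and "t" (3): a world point X has camera coordinates R X + t. Camera axes: x right, y down, z forward; pixel columns grow to the right and rows downward; lengths in m; the calibration is good to about 2 mm. A picture is of the moment at which its call begins. There is no depth.
- manip.hand_in(): hands the job in; it is judged then, once.
The state is a dict: "time": time; "q": joint angles; "qvel": joint speeds; "effort": joint torques, N m; "tool_pos": TCP position; "tool_rot": TCP orientation; "wrist_force": force on the tool from outside, world axes, zero at the start; "wrist_torque": the same for the moment, N m; "finger_gap": opening from 0.0 (shut) to 1.0 (fully open); "grip_force": force on a finger pad.
Only numpy, scipy, OpenCV 4.12 (cv2) and the standard library are available. Lean on these libraries where they do the work, as an engineer would, in place of code of your own. Each camera call takes 0.05 s, during which the arm holds its last target. There are 200 camera calls.

### The job

Three wooden doll boards lie on the marble slab to be checked for warp; one of them is bent, so that one end stands up off the slab. Press that raised end down onto the slab so the board rocks over, then let go so it rocks back. Then lay that board on the middle of the grey felt-covered mat, right way up and lengthwise along the mat.

Things in the scene. Friction and masses are not known exactly. Their poses are not given: they have to be found in the camera images.
- bowed_board: the bent one of three pale wooden boards on the slab (the other two are straight, same size): 150 long, 50 wide, 9 thick, 0.16 kg. Origin: centre of its underside; z up, x along its length to the raised end, y across. Flat from x = -75 to +10 mm, from there bent up by 12 degrees. Can be gripped across its width at the origin
- raised_end (a point): on the bowed board's bent part, on top, 15 mm in from the raised tip, mid-width: the place to press; about 18 mm above the slab's top at first. Under 2 N there rocks the board over by 12 degrees about the bend, until the bent part lies flat on the slab and this point is 9 mm above it; released, the board falls back by its own weight
- slab: fixed flat marble slab, 240 x 360 x 12 thick, on the counter. Origin: centre of its underside; top face at z = +12; x along the short side, away from the robot, y along the long side. Two small brooches also lie on it
- mat: fixed grey felt-covered mat, 180 long, 110 wide, 4 thick, on the counter to the right of the slab. Origin: centre of its underside; top at z = +4; x along its length, z up

How it is judged (in metres and radians):
On the way, in this order (a step that is already met when the one before it is completed fails the run):
1. the bowed board is rocked over on the slab, its raised end pressed down (angle between bowed_board's own z axis and vertical between 0.15 and 0.28 rad and z of bowed_board in the frame of slab below 0.02 m and contact force between bowed_board and slab above 0.3 N), for 0.2 s.
2. it is let go and has rocked back flat on the slab (angle between bowed_board's own z axis and vertical below 0.05 rad and contact force between bowed_board and slab above 0.3 N and contact force between bowed_board and the fingers below 0.1 N and z of bowed_board in the frame of slab below 0.02 m), for 0.2 s.
At the end, for the whole second after the job is handed in: the bowed board lies at rest on the grey felt-covered mat, its centre within 20 mm of the mat's centre, lengthwise within 15 degrees (either end forward), its flat part level, top side up (horizontal distance between bowed_board and mat below 0.02 m and angle between bowed_board's own z axis and vertical below 0.08 rad and angle between the x axis of bowed_board and the x axis of mat, either way round below 0.26 rad and contact force between bowed_board and mat above 0.3 N and linear speed of bowed_board below 0.02 m/s); the robot touches nothing.
It also fails if it takes over 64 s, if anything falls off the work surface, if the arm or the gripper's body presses on something with over 40 N, if the wrist force passes 120 N, or if a joint passes its speed limit or range.

## Working session

There is one attempt and no reset: what is moved stays moved. The work goes in short steps, Python scripts to look and compute and a shell command to move; the robot and the scene stay as the last step left them, time stands still between calls to the robot, and variables do not carry over. Pictures are saved under pics/ and viewed, at most 10 in all, crops included, and the job is handed in when it is done.

```bash
mkdir -p pics; cat > h.py <<'E'
import numpy as np,cv2
from workcell import manip,viewer
def grab(n,f):
    d=viewer.grab_frame(n); cv2.imwrite(f,d["pixels"]); np.savez(f[:-4],**{k:np.array(d[k]) for k in d}); return d
def world(f,pts,z):
    d=np.load(f[:-4]+".npz"); R,t=d["R"],d["t"]; out=[]
    for u,v in pts:
        r=R.T@np.array([(u-d["cx"])/d["fx"],(v-d["cy"])/d["fy"],1]); c=-R.T@t
        out.append((c+r*(z-c[2])/r[2]).round(4))
    return np.array(out)
E
python3 - <<'E'
from h import *
a=grab("top","pics/top0.png");b=grab("scene","pics/scene0.png")
s=manip.observe(); print(s["time"],s["tool_pos"],s["tool_rot"])
E
```

```text
0.1 [ 0.2373823  -0.46758009  0.23054783] [[ 8.91659063e-01  4.52706829e-01 -8.01367552e-04]
 [ 4.52707538e-01 -8.91657687e-01  1.56676265e-03]
 [-5.26138745e-06 -1.75980325e-03 -9.99998452e-01]]
```

View pics/top0.png

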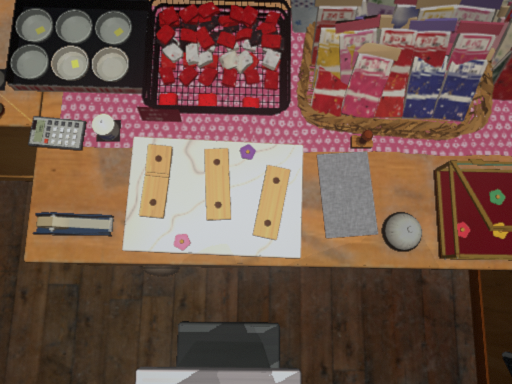

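View pics/scene0.png

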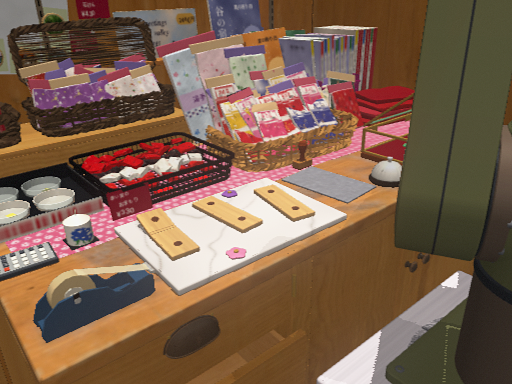

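The leftmost board shows a crease at about (156,175), with its far end probably raised. I'll enlarge it to read the corners.

```bash
python3 - <<'E'
import cv2,numpy as np
a=cv2.imread("pics/top0.png")[130:250,120:300]; b=cv2.imread("pics/scene0.png")[180:290,110:330]
a=cv2.resize(a,None,fx=4,fy=4,interpolation=cv2.INTER_CUBIC)
cv2.imwrite("pics/c1.png",a)
b=cv2.resize(b,None,fx=3.6,fy=3.6,interpolation=cv2.INTER_CUBIC);cv2.imwrite("pics/c2.png",b)
from h import world
print(world("pics/top0.png",[(319,154),(367,152),(377,235),(327,238)],.004))
E
```

```text
[[ 0.5863 -0.2022  0.004 ]
 [ 0.5933 -0.3059  0.004 ]
 [ 0.4153 -0.3206  0.004 ]
 [ 0.4073 -0.2164  0.004 ]]
```

View pics/c1.png

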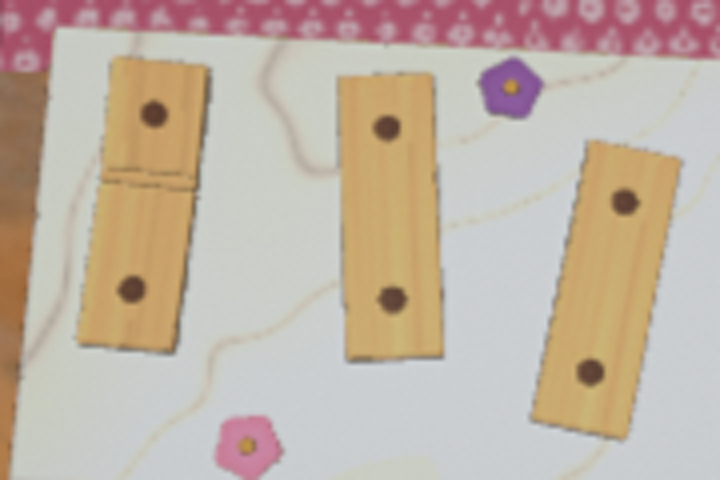

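View pics/c2.png

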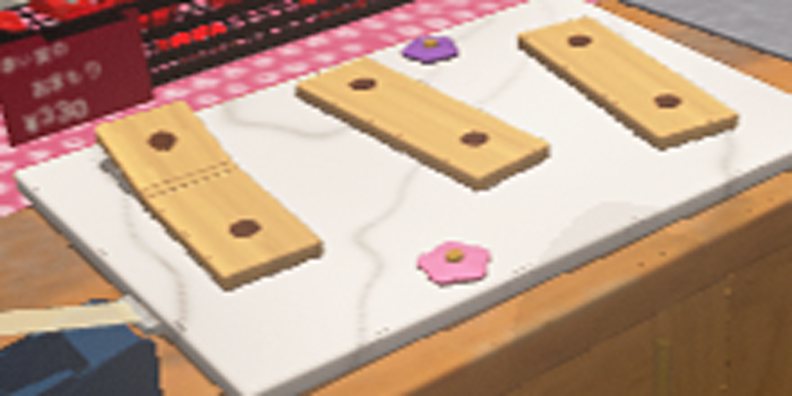

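Both crops agree: the left board is the bent one, and its far end is raised. In c1 its near corners are at (78,346) and (174,352), its far corners at (113,57) and (208,66), and the crease runs from (103,177) to (196,185).

```bash
python3 - <<'E'
from h import *
f=lambda P:[(120+(u+.5)/4-.5,130+(v+.5)/4-.5) for u,v in P]
n=world("pics/top0.png",f([(78,346),(174,352)]),.021)
c=world("pics/top0.png",f([(103,177),(196,185)]),.021)
t=world("pics/top0.png",f([(113,57),(208,66)]),.0345)
print(n,c,t); n,c,t=[x.mean(0) for x in (n,c,t)]
d=(t-n)[:2];L=np.linalg.norm(d);u=d/L;print(L,np.linalg.norm(c-n),"yaw",np.degrees(np.arctan2(d[1],d[0])))
print("origin",n[:2]+u*.075,"tip",t,"press",n[:2]+u*(.085+.050*np.cos(.2094)-.0019))
s=manip.observe();print(s["finger_gap"],s["tool_rot"][:,1] if 0 else "")
E
```

```text
[[0.4427 0.1661 0.021 ]
 [0.4406 0.118  0.021 ]] [[0.5302 0.1592 0.021 ]
 [0.5271 0.1116 0.021 ]] [[0.5902 0.1551 0.0345]
 [0.5866 0.1065 0.0345]]
0.14718058635567402 0.08725378215298184 yaw -4.383776804131406
origin [0.51643058 0.13631725] tip [0.5884 0.1308 0.0345] press [0.57327159 0.13195976]
0.9986406603154334
```

```bash
python3 -m creep '[[[1,21,37.5,0,0.162],[1,21,37.5,0,0.162],[1,21,37.5,0,0.162],[1,21,37.5,0,0.162],[1,21,37.5,0,0.162],[1,21,37.5,0,0.162],[1,21,37.5,0,0.162],[1,21,37.5,0,0.162]]]'; python3 -c "
from h import *
s=manip.observe();print(np.round(s['q'],1),s['tool_pos'],s['tool_rot'][:2,1] if hasattr(s['tool_rot'],'shape') else s['tool_rot'])"
```

```text
time: 1.1
tool_pos: [0.4059, -0.1667, 0.231]
tool_rot: [[-0.199, 0.98, -0.001], [0.98, 0.199, 0.0], [0.0, -0.0, -1.0]]
wrist_force: [1.0, -0.3, 0.5]
finger_gap: 0.001
grip_force: 0.0
[-22.3   6.5 -18.7  64.8  -0.   56.2] [ 0.40589475 -0.16672152  0.23100533] [0.98001148 0.19894032]
```

```bash
python3 -m creep '[[[1,21,37.5,-12,0.162],[1,21,37.5,-12,0.162],[1,21,37.5,-12,0.162],[1,21,37.5,-12,0.162],[1,21,37.5,-12,0.162],[1,21,37.5,-12,0.162],[1,21,37.5,-12,0.162],[1,21,37.5,-12,0.162]]]'; python3 -c "
from h import *
grab('wrist','pics/w1.png')
s=manip.observe();print(np.round(s['q'],1),s['tool_pos'],s['tool_rot'][:2,1],s['wrist_force'])"
```

```text
time: 2.1
tool_pos: [0.5739, 0.1331, 0.1344]
tool_rot: [[-0.997, 0.074, -0.001], [0.074, 0.997, -0.0], [0.001, -0.0, -1.0]]
wrist_force: [0.1, -0.7, 0.6]
finger_gap: 0.004
grip_force: 0.0
[13.3 24.5 -8.6 56.8  0.2 17.2] [0.57632384 0.13780272 0.13274624] [0.06709996 0.99773876] [ 4.25012601  3.6643362  -0.06866272]
```

View pics/w1.png

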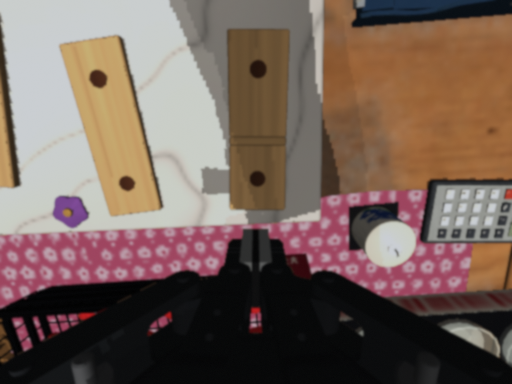

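The wrist view shows the bent board aligned with the tool. Its near end is at (228..290,29), the crease at about row 140, and the raised tip at (229..285,209).

```bash
python3 - <<'E'
from h import *
w="pics/w1.png"
n=world(w,[(228,29),(290,29)],.021);c=world(w,[(229.5,140),(287,141)],.021);t=world(w,[(229,208),(285,209)],.0345)
print(n,c,t); n,c,t=[x.mean(0) for x in (n,c,t)]
d=(t-n)[:2];print(np.linalg.norm(d),np.degrees(np.arctan2(d[1],d[0])),"orig",n[:2]+d/np.linalg.norm(d)*.075)
s=manip.observe();print(s["tool_pos"])
E
```

```text
[[0.4443 0.1208 0.021 ]
 [0.448  0.1695 0.021 ]] [[0.5307 0.1134 0.021 ]
 [0.5353 0.1633 0.021 ]] [[0.5885 0.1083 0.0345]
 [0.5932 0.1576 0.0345]]
0.14521339469897396 -4.8193449930734085 orig [0.52088484 0.13884893]
[0.57632384 0.13780272 0.13274624]
```

```bash
python3 -m creep '[[[1,0,0,-25,0],[1,0,0,-25,0],[1,0,0,-20,0],[1,0,0,-10,0],[1,0,0,-5,0],[1,0,0,0,0],[1,0,0,0,0],[1,0,0,0,0]]]'
```

```text
time: 3.15
tool_pos: [0.5742, 0.132, 0.051]
tool_rot: [[-0.997, 0.08, 0.001], [0.08, 0.997, 0.0], [-0.001, 0.0, -1.0]]
wrist_force: [0.4, 0.8, 0.5]
finger_gap: 0.001
grip_force: 0.0
```

```bash
python3 -m creep '[[[1,0,0,-10,0],[1,0,0,-8,0],[1,0,0,-4,0],[1,0,0,-3,0],[1,0,0,-3,0],[1,0,0,-1.5,0],[1,0,0,0,0],[1,0,0,0,0]]]'
```

```text
time: 4.15
tool_pos: [0.5738, 0.1319, 0.0211]
tool_rot: [[-0.997, 0.08, 0.0], [0.08, 0.997, 0.0], [-0.0, 0.0, -1.0]]
wrist_force: [0.0, -0.3, 3.2]
finger_gap: 0.0
grip_force: 1.2
```

```bash
python3 -m creep '[[[1,0,0,-0.5,0],[1,0,0,0,0],[1,0,0,0,0],[1,0,0,0,0],[1,0,0,0,0],[1,0,0,0,0],[1,0,0,0,0],[1,0,0,0,0]]]'; python3 -c "
from h import *
a=grab('scene','pics/s1.png')['pixels'][170:290,90:250];cv2.imwrite('pics/s1c.png',cv2.resize(a,None,fx=4,fy=4,interpolation=cv2.INTER_CUBIC))"
```

```text
time: 5.15
tool_pos: [0.5739, 0.1319, 0.0211]
tool_rot: [[-0.997, 0.08, 0.001], [0.08, 0.997, 0.0], [-0.001, 0.0, -1.0]]
wrist_force: [-1.3, -0.6, 6.7]
finger_gap: -0.001
grip_force: 3.0
```

View pics/s1c.png

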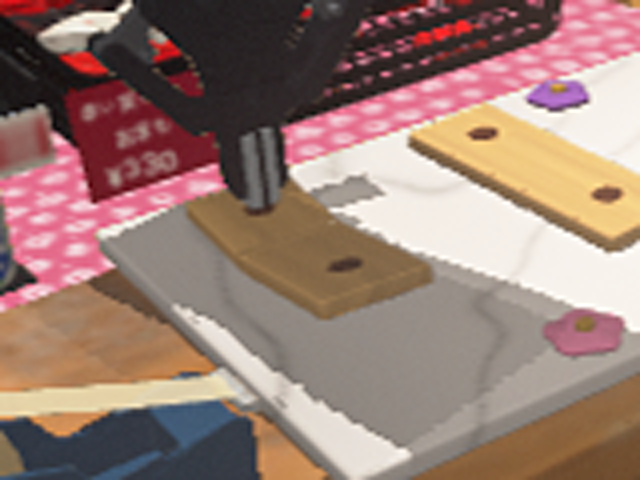

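The bent part is flat and the near end, at about (330,300), is raised, so the board has rocked over. Next I let go and rise.

```bash
python3 -m creep '[[[1,0,0,3,0],[1,0,0,4,0],[1,0,0,5,0],[1,0,0,12,0],[1,0,0,25,0],[1,0,0,25,0],[1,0,0,20,0],[1,0,0,6,0]]]';python3 -m creep '[[[1,-20,2,0,0],[1,-20,2,0,0],[-1,-15,1.5,0,0],[-1,0,0,0,0],[-1,0,0,0,0],[-1,0,0,0,0],[-1,0,0,0,0],[-1,0,0,0,0]]]'; python3 -c "
from h import *
a=grab('wrist','pics/w2.png')"
```

```text
time: 6.2
tool_pos: [0.5749, 0.1321, 0.1224]
tool_rot: [[-0.997, 0.08, 0.003], [0.08, 0.997, 0.001], [-0.003, 0.001, -1.0]]
wrist_force: [-0.1, 0.0, 1.0]
finger_gap: -0.001
grip_force: 0.0
time: 7.2
tool_pos: [0.5189, 0.1374, 0.1202]
tool_rot: [[-0.997, 0.08, 0.0], [0.08, 0.997, -0.0], [-0.0, -0.0, -1.0]]
wrist_force: [0.7, 0.3, 0.7]
finger_gap: 0.999
grip_force: 0.0
```

View pics/w2.png

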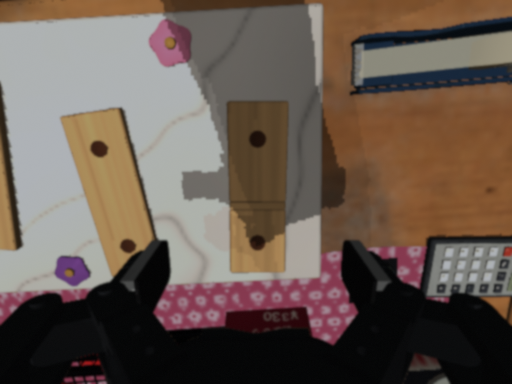

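The board has rocked back in the shadow: near end at row 101 (cols 228..288), crease at row 205, tip at row 271 (cols 231..285).

```bash
python3 - <<'E'
from h import *
w="pics/w2.png"
n=world(w,[(228,101),(289,101)],.021);c=world(w,[(229.5,205),(287,205)],.021);t=world(w,[(230.5,271),(285,271)],.0345)
n,c,t=[x.mean(0) for x in (n,c,t)];print(n,c,t)
d=(t-n)[:2];print(np.linalg.norm(d),np.linalg.norm(c-n),np.degrees(np.arctan2(d[1],d[0])),"orig",n[:2]+d/np.linalg.norm(d)*.075)
E
```

```text
[0.44555 0.1454  0.021  ] [0.5326 0.1385 0.021 ] [0.58985 0.1334  0.0345 ]
0.1447981008162745 0.08732303533432627 -4.753783504396573 orig [0.520292   0.13918445]
```

```bash
python3 -m creep '[[[-1,0,0,-25,0],[-1,0,0,-25,0],[-1,0,0,-25,0],[-1,0,0,-18,0],[-1,0,0,-10,0],[-1,0,0,-6,0],[-1,0,0,0,0],[-1,0,0,0,0]]]';python3 -m creep '[[[1,0,0,0,0],[1,0,0,0,0],[1,0,0,0,0],[1,0,0,0,0],[1,0,0,0,0],[1,0,0,0,0],[1,0,0,0,0],[1,0,0,0,0]]]'
```

```text
time: 8.25
tool_pos: [0.5193, 0.1375, 0.0119]
tool_rot: [[-0.997, 0.08, 0.001], [0.08, 0.997, 0.0], [-0.001, 0.0, -1.0]]
wrist_force: [-0.3, 0.4, 0.1]
finger_gap: 0.999
grip_force: 0.0
time: 9.25
tool_pos: [0.5191, 0.1376, 0.0122]
tool_rot: [[-0.997, 0.08, 0.001], [0.08, 0.997, 0.001], [-0.001, 0.001, -1.0]]
wrist_force: [-1.6, -0.6, 5.6]
finger_gap: 0.56
grip_force: 61.7
```

```bash
python3 -m creep '[[[1,0,0,4,0],[1,0,0,8,0],[1,0,0,15,0],[1,0,0,20,0],[1,0,0,20,0],[1,0,-15,10,0],[1,-1,-30,0,0],[1,-1,-35,0,0]]]';python3 -m creep '[[[1,-2,-45,0,0.02],[1,-2,-45,0,0.02],[1,-2,-45,0,0.02],[1,-2,-45,0,0.02],[1,-2,-45,0,0.02],[1,-3,-45,0,0.03],[1,-3,-33,0,0.03],[1,0,-15,0,0]]]';python3 -m creep '[[[1,0,0,0,0],[1,0,0,0,0],[1,0,0,0,0],[1,0,0,0,0],[1,0,0,0,0],[1,0,0,0,0],[1,0,0,0,0],[1,0,0,0,0]]]';python3 -c "
from h import *
a=grab('wrist','pics/w3.png')"
```

```text
time: 10.25
tool_pos: [0.5165, 0.056, 0.0887]
tool_rot: [[-0.997, 0.079, 0.0], [0.079, 0.997, -0.0], [-0.0, -0.0, -1.0]]
wrist_force: [0.5, -0.2, -0.9]
finger_gap: 0.556
grip_force: 62.1
time: 11.25
tool_pos: [0.4997, -0.2629, 0.0884]
tool_rot: [[-0.997, -0.077, -0.0], [-0.077, 0.997, -0.0], [0.0, -0.0, -1.0]]
wrist_force: [-0.1, -0.3, -1.1]
finger_gap: 0.565
grip_force: 62.1
time: 12.25
tool_pos: [0.5006, -0.2607, 0.0883]
tool_rot: [[-0.997, -0.08, -0.0], [-0.08, 0.997, 0.0], [0.0, 0.0, -1.0]]
wrist_force: [-0.8, -0.7, -0.2]
finger_gap: 0.56
grip_force: 62.1
```

View pics/w3.png

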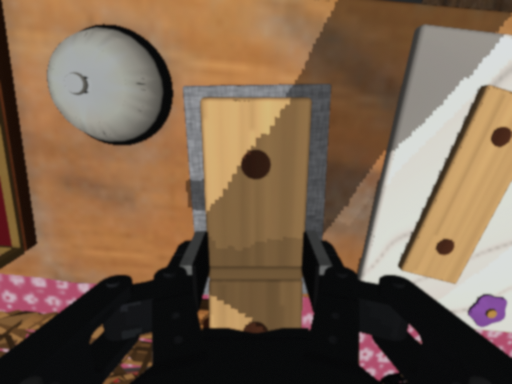

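The board is held level and aligned over the mat, with its near edge at row 98 inside the mat edge at row 86. I'll lower it.

```bash
python3 -m creep '[[[1,0,0,-20,0],[1,0,0,-20,0],[1,0,0,-20,0],[1,0,0,-12,0],[1,0,0,-7,0],[1,0,0,-3,0],[1,0,0,-1,0],[1,0,0,0,0]]]';python3 -m creep '[[[1,0,0,-0.5,0],[1,0,0,-0.5,0],[1,0,0,0,0],[-1,0,0,0,0],[-1,0,0,0,0],[-1,0,0,0,0],[-1,0,0,0,0],[-1,0,0,0,0]]]'
```

```text
time: 13.3
tool_pos: [0.501, -0.2608, 0.0057]
tool_rot: [[-0.997, -0.08, 0.001], [-0.08, 0.997, -0.0], [-0.001, -0.0, -1.0]]
wrist_force: [-0.8, -0.0, -0.7]
finger_gap: 0.556
grip_force: 62.1
time: 14.3
tool_pos: [0.5007, -0.2606, 0.0043]
tool_rot: [[-0.997, -0.08, 0.0], [-0.08, 0.997, -0.0], [-0.0, -0.0, -1.0]]
wrist_force: [-0.1, 0.9, 0.3]
finger_gap: 1.003
grip_force: 0.0
```

Released. I'll rise, back the arm out toward the robot and check.

```bash
python3 -m creep '[[[-1,0,0,10,0],[-1,0,0,20,0],[-1,0,0,25,0],[-1,0,0,30,0],[-1,0,0,30,0],[-1,0,0,20,0],[-1,0,0,0,0],[-1,0,0,0,0]]]';python3 -m creep '[[[-1,-20,0,0,0],[-1,-20,0,0,0],[-1,-20,0,0,0],[-1,-20,0,0,0],[-1,-10,0,0,0],[-1,0,0,0,0],[-1,0,0,0,0],[-1,0,0,0,0]]]';python3 -c "
from h import *
a=grab('wrist','pics/w4.png')"
```

```text
time: 15.3
tool_pos: [0.5002, -0.2604, 0.1388]
tool_rot: [[-0.997, -0.08, -0.001], [-0.08, 0.997, 0.0], [0.001, 0.0, -1.0]]
wrist_force: [0.0, -0.5, 0.2]
finger_gap: 0.996
grip_force: 0.0
time: 16.3
tool_pos: [0.4114, -0.2607, 0.1393]
tool_rot: [[-0.997, -0.081, 0.0], [-0.081, 0.997, -0.0], [-0.0, -0.0, -1.0]]
wrist_force: [-0.0, 0.0, -0.3]
finger_gap: 0.999
grip_force: 0.0
```

View pics/w4.png

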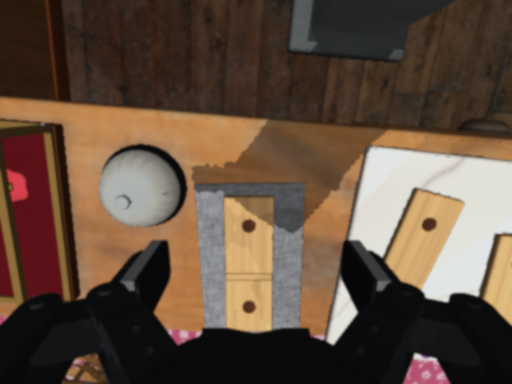

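The board lies centred on the mat: its columns are 225..273 against 196..302 for the mat, and its near edge is at row 196 against row 184. It is straight, right way up and clear of the gripper.

```bash
python3 -c "
from workcell import manip
print(manip.hand_in())"
```

```text
the job is handed in; nothing more can be done
None
```

I pressed the bent board's raised end down until it rocked over and let it rock back. It now lies right way up and lengthwise in the middle of the grey mat. The job was handed in after about 16 s of robot time; no verdict was returned.

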